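# Flip shut the lids of a row of swab vials

### The job

The five green-lidded vials have their swabs in: starting at the label-card end of their rack, run your fingertips lightly along the row so that each standing lid is tipped over and closed, one after the next, until all five are down on their vials. Do not lift anything, leave the rack where it stands, and leave the white-lidded empties open and everything else undisturbed.

Things in the scene. Friction and masses are not known exactly. Their poses are not given: they have to be found in the camera images.
- rack_green: Blue rack, 324 x 62 x 46 mm, loose on a rubbered foot, about 0.6 kg, with the five green-lidded vials in one row. Origin: centre of its underside; x runs along the row from the end with the white label card (-x end, no vial there, card top 47 mm up) to the other end; z up. Six cells at 54 mm pitch; vials stand on its floor, 4 mm above the underside, with 0.4 mm play all round.
- rack_white: An identical blue rack that holds the three white-lidded empty vials, roughly parallel to the other; either rack may be the nearer one. Origin and axes as for the green one. Leave alone.
- green1: Clear vial, 30 mm in diameter, 66 mm tall to the rim, green collar 33 mm, swab inside, loose in the rack, about 45 g. Origin: centre of its underside; x axis along the row, away from the label card (turned by up to 7 degrees); z up. Vial 1 is the one next to the label card.
- green2: Second vial from the label card, shaped as green1. Each vial's lid is hinged to the rim on the label-card side, 18.5 mm from the vial's axis and 66 mm above its underside, so a fingertip coming along the row from the label-card end pushes the lid over onto its own vial.
- green3: Third vial from the label card, shaped as green1. A lid is a green disc, 34 mm in diameter and 5 mm thick, slick, its upper rim bevelled 3 mm down over 4 mm, with a 7 mm thumb tab opposite the hinge. Shut, its flat top lies 71 mm above the vial's underside and the tab ends 22.5 mm beyond the vial's axis.
- green4: Fourth vial from the label card, shaped as green1. An open lid stands up to 41 mm above the rim and leans back towards the label card, reaching up to 37 mm from its vial's axis.
- green5: Fifth and last vial from the label card, shaped as green1. A fingertip that passes along the row 1 to 3 mm above the height of a shut lid leaves the lid within 0.1 rad of flat, which is shut; run lower, it drags on the lids, tilts the vials in their cells and shoves the rack along.
- lid_green1 (a joint): Lid of green1: rad, 0 shut flat on the rim, 1.57 upright, 1.65 to 1.9 (leaning back) at the start. Light, 6 g; the stiff plastic hinge turns at about 0.006 N m (1 N pushing 6 mm above the hinge) and stays at whatever angle it is left; no spring, no click.
- lid_green2 (a joint): Lid of green2: rad, 0 shut flat on the rim, 1.57 upright, 1.65 to 1.9 (leaning back) at the start.
- lid_green3 (a joint): Lid of green3: rad, 0 shut flat on the rim, 1.57 upright, 1.65 to 1.9 (leaning back) at the start.
- lid_green4 (a joint): Lid of green4: rad, 0 shut flat on the rim, 1.57 upright, 1.65 to 1.9 (leaning back) at the start.
- lid_green5 (a joint): Lid of green5: rad, 0 shut flat on the rim, 1.57 upright, 1.65 to 1.9 (leaning back) at the start.
- white1: White-lidded empty vial in the other rack, shape and axes as green1, lid open. Leave alone.
- lid_white1 (a joint): Lid of white1, as the green lids; must stay open.
- white2: White-lidded empty vial in the other rack, shape and axes as green1, lid open. Leave alone.
- lid_white2 (a joint): Lid of white2, as the green lids; must stay open.
- white3: White-lidded empty vial in the other rack, shape and axes as green1, lid open. Leave alone.
- lid_white3 (a joint): Lid of white3, as the green lids; must stay open.
- marker: Black-and-white marker pen lying flat, 125 x 15 x 17 mm, to the left of the racks. Origin: on its underside. Bystander.
- dropper: Small cream dropper bottle standing, 30 mm in diameter, 66 mm tall, to the right of the racks. Origin: centre of its underside. Bystander.
- timer: White bench timer lying flat, 65 x 62 x 20 mm, to the right of the racks. Origin: centre of its underside. Bystander.
- swab_cup: Clear cup, 72 mm in diameter and 80 mm tall, with swab sticks up to 128 mm, to the left of the racks. Origin: centre of its underside. Bystander.
There are look-alikes about, which are no part of the job. Leave any blue, brown or pink look-alike of the green1 alone.

How it is judged:
By the outcome, as a careful person would: the job done as asked, in the order asked, and still so for the second after the job is handed in, with the robot touching nothing.
It also fails if it takes over 50 s, if anything falls off the work surface, if the arm or the gripper's body presses on something with over 40 N, if the wrist force passes 120 N, or if a joint passes its speed limit or range.

### The arm

A 6-joint arm with a two-finger parallel gripper is mounted at the origin on the work surface. World frame = base frame: x ahead of the robot, y to its left, z up, the work surface at z = 0. Lengths are in m, angles in rad, forces in N, time in s.
With the tool pointing down it reaches from about 0.375 to 0.75 m from the base axis. Payload 9 kg.
Tool frame: the origin (TCP) lies at the very end of the fingers, on their centre line; the grasp point (between the pads) lies 19 mm behind it; z points along the fingers, y is the line along which they close (so a half turn about z gives the same grasp; the last joint's range is limited). The gripper opens to 85 mm and grips with 20 to 120 N. Pads are 22 mm wide; open, the fingers measure 114 mm over their backs; the gripper's body (76 mm by 85 mm) begins 54 mm behind the grasp point. The pads swing forward as they close: fully open they stand 13 mm farther back than shut.
Start: joints at [1.025, 0.104, 0.097, 1.564, 0, 1.353], TCP at [0.193, 0.568, 0.199] pointing down, gripper open.
Joint ranges: [-2.99, 2.99], [-0.84, 1.86], [-1.1, 1.16], [-1.84, 2.11], [-1.51, 1.56], [-3.14, 3.14]. Speed limits (rad/s): [2.22, 2.22, 2.57, 3.14, 3.14, 3.14].

### API

Orientations are given as a unit quaternion [w, x, y, z].
In Python, from rig import env, eyes gives the robot as it stands.
- The arm moves only by the tool play_rows, never from a script. Its argument "rows" is a list of rows, each an object of numbers: "dx", "dy", "dz": the shift along the tool's x, y, z each as a share of 300 mm, from -1 to 1; "rx", "ry", "rz": the turn, a rotation vector about the tool's x, y, z each as a share of 45 degrees, from -1 to 1. In form: [{"dx": .., "dy": .., "dz": .., "rx": .., "ry": .., "rz": ..}, ...]. A call has 1 to 10 rows; each row is the pose to reach, as a shift and turn from the pose commanded when the call began, along the tool's axes at that moment; what a row does not reach only later rows make up. A row lasts 1/8 s, in which the tool goes at most 62.5 mm and 10.7 degrees, less where a joint would pass 70% of its speed; a pose out of reach is approached as far as the arm can. A call with a number of a shift or a turn outside -1 to 1 is refused whole. A call with a gripper value outside its range is refused whole. "hand" is the finger opening in mm, from 0 to 85.4, set as the call begins (left out, the last holds). The fingers move at their own pace and stop on an object; "force" is the grip in N (left out, the last holds). Time passes only in rows, so rows that repeat a pose let the fingers close. It gives the time, the measured TCP pose, the force, the opening and the grip force at its end, in the units of the state.
- env.read_state(): the state, without advancing time (a new reading comes with each control period).
- eyes.get_image(name): name is "scene" or "top"; returns (picture, depth): 400x640x3 uint8, red, green, blue; 400x640 float32, m along the optical axis (not along the pixel's ray), 0 where there is no reading.
- eyes.get_calibration(name): a dict with "fx", "fy", "cx", "cy" (pixels), "view" (4x4, takes a point from world to camera coordinates). Camera axes: x right, y down, z forward; pixel columns grow to the right and rows downward; lengths in m; the calibration is good to about 2 mm. A picture is of the moment at which its call begins. get_calibration takes no time and is no camera call.
- env.job_done(): hands the job in; it is judged then, once.
The state is a dict: "clock": time; "joints": joint angles; "joint_velocities": joint speeds; "tau": joint torques, N m; "eef_pos": TCP position; "tcp_rot": TCP orientation; "contact_force": force on the tool from outside, world axes, zero at the start; "moment": the same for the moment, N m; "grip_width": finger opening in m; "grip_force": force on a finger pad.
Only numpy, scipy, OpenCV 4.12 (cv2) and the standard library are available. Lean on these libraries where they do the work, as an engineer would, in place of code of your own. Each camera call takes 0.05 s, during which the arm holds its last target. There are 200 camera calls.

## Working session

There is one attempt and no reset: what is moved stays moved. The work goes in short steps, Python scripts to look and compute and a tool call to move; the robot and the scene stay as the last step left them, time stands still between calls to the robot, and variables do not carry over. Pictures are saved under pics/ and viewed, at most 10 in all, crops included, and the job is handed in when it is done.

Besides the shell and the picture viewer there is one more tool, called after "Request:" as a command line: name --argument value ..., lists and objects as JSON in quotes. play_rows: Moves the arm, as the interface text tells. Its arguments: {"type":"object","properties":{"rows":{"type":"array","items":{"type":"object","properties":{"dx":{"type":"number"},"dy":{"type":"number"},"dz":{"type":"number"},"rx":{"type":"number"},"ry":{"type":"number"},"rz":{"type":"number"}}}},"hand":{"type":"number"},"force":{"type":"number"}},"required":["rows"]}

```bash
mkdir -p pics
cat > h.py <<'E'
import numpy as np, cv2
from rig import env, eyes
def grab(n,tag):
    im,d=eyes.get_image(n); np.savez(f'/tmp/{n}.npz',im=im,d=d)
    cv2.imwrite(f'pics/{tag}.png',cv2.cvtColor(im,cv2.COLOR_RGB2BGR)); return im,d
def cal(n):
    c=eyes.get_calibration(n); V=np.array(c['view']); return c,V
def pts(n,d):
    c,V=cal(n); v,u=np.mgrid[:400,:640]
    P=np.stack([(u-c['cx'])/c['fx']*d,(v-c['cy'])/c['fy']*d,d],-1)
    return (P-V[:3,3])@V[:3,:3]
E
python3 - <<'E'
from h import *
for n in('top','scene'):
    im,d=grab(n,n+'0'); c,V=cal(n); print(n,c['fx'],'cam',-V[:3,:3].T@V[:3,3],'axis',V[2,:3])
    W=pts(n,d); hsv=cv2.cvtColor(im,cv2.COLOR_RGB2HSV)
    m=cv2.inRange(hsv,(40,80,40),(85,255,255))
    k,l,s,ce=cv2.connectedComponentsWithStats(m)
    for i in range(1,k):
        if s[i,4]>40:
            q=W[(l==i)&(d>0)]; print(s[i],ce[i].round(),q.min(0).round(3),np.median(q,0).round(3),q.max(0).round(3))
print(env.read_state())
E
```

```text
top 396.20812018979495 cam [0.35261865 0.03697986 0.97689737] axis [ 0.16511647 -0.00440297 -0.98626425]
[ 568   51   53   42 1666] [594.  72.] [ 0.773 -0.757 -0.002] [ 0.824 -0.614  0.095] [ 0.922 -0.551  0.102]
[590 170  24  22 255] [602. 181.] [ 0.547 -0.683 -0.001] [ 0.572 -0.66   0.019] [ 0.603 -0.629  0.026]
[576 173  14  23 180] [582. 183.] [ 0.535 -0.629 -0.   ] [ 0.567 -0.605  0.023] [ 0.591 -0.59   0.031]
[540 178  38  35 558] [559. 194.] [ 0.491 -0.598 -0.001] [ 0.541 -0.541  0.027] [ 0.577 -0.499  0.041]
[509 195  15  20 178] [516. 205.] [ 0.488 -0.46   0.001] [ 0.505 -0.439  0.022] [ 0.534 -0.421  0.031]
[580 198  10   8  54] [585. 201.] [ 0.51  -0.613  0.005] [ 0.518 -0.601  0.031] [ 0.526 -0.589  0.037]
[409 205  17  15 111] [416. 212.] [ 0.463 -0.212  0.006] [ 0.479 -0.171  0.092] [ 0.502 -0.158  0.115]
[563 204  24  22 244] [575. 215.] [ 0.461 -0.623  0.   ] [ 0.486 -0.577  0.027] [ 0.511 -0.548  0.037]
[588 204   9   7  45] [592. 207.] [ 0.498 -0.645  0.004] [ 0.505 -0.624  0.02 ] [ 0.513 -0.619  0.025]
[386 209  18  15  96] [392. 216.] [ 0.453 -0.156  0.007] [ 0.47
[... 4147 characters left out ...]
clock': 0.1, 'joints': array([ 1.02530611e+00,  1.04632933e-01,  9.65597076e-02,  1.56388191e+00,
       -7.44903976e-06,  1.35312921e+00]), 'joint_velocities': array([-0.00014039, -0.00089851,  0.00114869, -0.00024712,  0.00141908,
        0.00051971]), 'tau': array([ 4.98910566e-03, -5.58207178e+01,  5.04720068e+01,  1.30629132e-02,
       -2.27208143e-04,  1.51906391e-05]), 'eef_pos': array([0.19299316, 0.56777374, 0.19831097]), 'tcp_rot': array([-2.12306058e-04,  1.63178540e-01,  9.86596386e-01, -5.39120839e-04]), 'contact_force': array([-0.00180375, -0.10959182,  0.66106765]), 'moment': array([ 0.02144152, -0.03103793, -0.02423764]), 'grip_force': 0.0, 'grip_width': 0.08576000398680132}
```

View pics/top0.png

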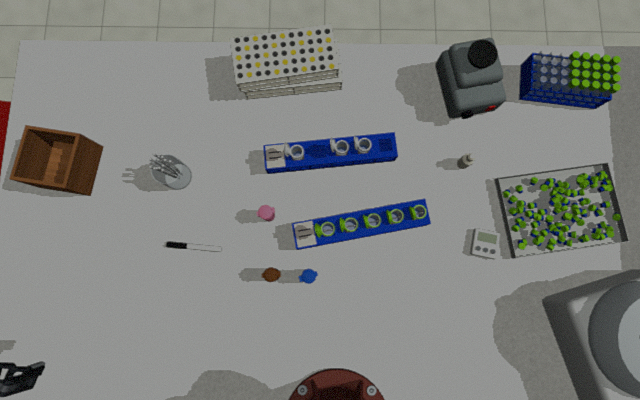

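View pics/scene0.png

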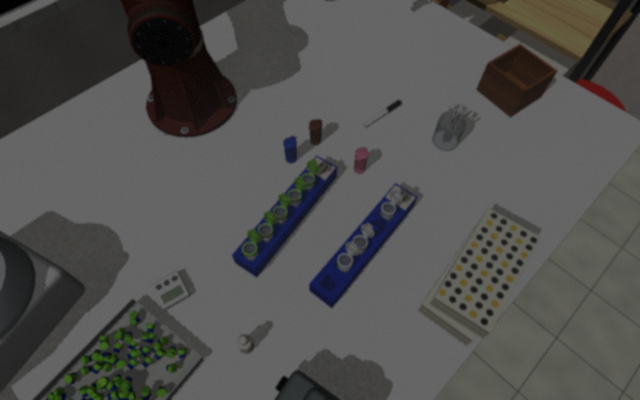

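The green-lidded rack is the nearer one. In the top view its card is at (303,235) and its vials are at (328,229), (351,225), (374,220), (397,216) and (419,212).

Things that could be mistaken for it, by pixel in the top view:
- white-lidded rack: (330,152)
- pink look-alike: (266,212)
- brown look-alike: (272,275)
- blue look-alike: (308,276)
- green tubes in the tray: (560,210)
- green-capped rack: (594,72)

I'll measure the rack next and check the choice in one crop.

Run:
```python
from h import *
for n in('top','scene'):
    z=np.load(f'/tmp/{n}.npz'); im,d=z['im'],z['d']; W=pts(n,d)
    hsv=cv2.cvtColor(im,cv2.COLOR_RGB2HSV)
    box=(W[...,0]>.38)&(W[...,0]<.535)&(W[...,1]>-.26)&(W[...,1]<.13)&(d>0)
    # blue body, plus card region: rack-top height band
    blue=(cv2.inRange(hsv,(105,120,40),(130,255,255))>0)
    m=box&(W[...,2]>.040)&(W[...,2]<.052)
    k,l,s,_=cv2.connectedComponentsWithStats(m.astype(np.uint8)); i=1+np.argmax(s[1:,4])
    P=W[m&~((W[...,0]<.40))]; r=cv2.minAreaRect(P[:,:2].astype(np.float32)*1000)
    print(n,'rect',r,'top z',np.median(P[:,2]))
    # card/white end
    wh=m&(hsv[...,1]<60); print('card',np.median(W[wh],0).round(3), wh.sum())
    g=box&(cv2.inRange(hsv,(40,80,40),(85,255,255))>0)
    q=W[g&(W[...,2]>.085)]; print('lidpts',np.polyfit(q[:,1],q[:,0],1),q[:,2].max())
    lk=(W[...,2]>.05)&(W[...,2]<.09)&(W[...,0]>.3)&(W[...,0]<.55)&(W[...,1]>.05)&(W[...,1]<.25)&(hsv[...,1]>70)&~g
    k,l,s,_=cv2.connectedComponentsWithStats(lk.astype(np.uint8))
    for j in range(1,k):
        if s[j,4]>20: q=W[l==j]; print('look',np.median(q,0).round(3),q[:,2].max().round(3))
im=np.load('/tmp/top.npz')['im'][190:290,230:440]
cv2.imwrite('pics/crop.png',cv2.cvtColor(cv2.resize(im,None,fx=3.6,fy=3.6,interpolation=2),4))
```

```text
top rect ((458.30889892578125, -54.97966003417969), (62.30219650268555, 324.0180358886719), 11.167814254760742) top z 0.04662366797168124
card [0.436 0.074 0.047] 511
lidpts [-0.18637747  0.44593906] 0.11473286147374769
look [0.479 0.168 0.071] 0.077
look [0.338 0.151 0.07 ] 0.076
look [0.335 0.067 0.071] 0.078
scene rect ((457.514892578125, -54.58302307128906), (64.49970245361328, 326.1733703613281), 11.336263656616211) top z 0.04572205600853101
card [0.45  0.038 0.046] 520
lidpts [-0.19319538  0.44891146] 0.11280572777530957
look [0.342 0.147 0.07 ] 0.077
look [0.34  0.064 0.07 ] 0.074
look [0.484 0.165 0.07 ] 0.075
```

View pics/crop.png

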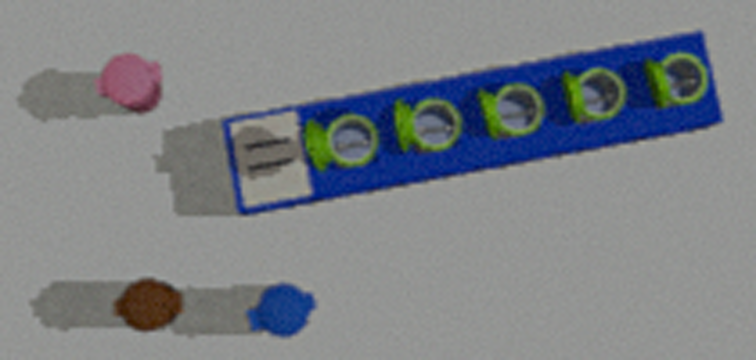

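The crop confirms the choice: the card is on the left, followed by five green lids that are open and leaning towards it. The fitted rack measures 324 x 62 mm, as it should. Its centre is (0.458, -0.055) and the row direction is (0.194, -0.981). I'll move above the card end with the fingers shut.

Request:
play_rows --rows '[{"dx": -0.1, "dy": -0.1, "dz": 0, "rz": 0.16}, {"dx": -0.22, "dy": -0.22, "rz": 0.36}, {"dx": -0.36, "dy": -0.36, "rz": 0.58}, {"dx": -0.5, "dy": -0.5, "rz": 0.8}, {"dx": -0.6, "dy": -0.6, "rz": 0.95}, {"dx": -0.63, "dy": -0.625, "rz": 1}, {"dx": -0.63, "dy": -0.625, "rz": 1}, {"dx": -0.63, "dy": -0.625, "rz": 1}]' --hand 0

```text
$.rows[0]: bad value
```

```bash
cat > go.py <<'E'
from h import *
import sys
from scipy.spatial.transform import Rotation as R
C=np.array([.458,-.055,0]); e=np.array([.194,-.981,0])
st=env.read_state(); q=st['tcp_rot']; r=R.from_quat([q[1],q[2],q[3],q[0]]); p=st['eef_pos']
s=float(sys.argv[1]); z=float(sys.argv[2]); T=C+e*s; T[2]=z
n=np.array([.981,.194,0])
print('now',p.round(4),'s',(p-C)@e,'lat',(p-C)@n,'delta shares',(r.inv().apply(T-p)/.3).round(4))
G=R.from_matrix(np.stack([-e,np.cross([0,0,-1],-e),[0,0,-1]],1))
print('turn shares',((r.inv()*G).as_rotvec()/(np.pi/4)).round(4),'w',st['grip_width'],'t',st['clock'],st['contact_force'].round(2))
E
python3 go.py -0.150 0.199
```

```text
now [0.193  0.5678 0.1983] s -0.6623523680887297 lat -0.13915360004454763 delta shares [-1.2550e+00 -1.2478e+00 -1.2000e-03]
turn shares [-1.500e-03  5.000e-04  1.334e+00] w 0.08576000398680132 t 0.1 [-0.   -0.11  0.66]
```

Request:
play_rows --rows '[{"dx": -0.1, "dy": -0.1, "dz": 0, "rx": 0, "ry": 0, "rz": 0.16}, {"dx": -0.22, "dy": -0.22, "dz": 0, "rx": 0, "ry": 0, "rz": 0.36}, {"dx": -0.36, "dy": -0.36, "dz": 0, "rx": 0, "ry": 0, "rz": 0.58}, {"dx": -0.5, "dy": -0.5, "dz": 0, "rx": 0, "ry": 0, "rz": 0.8}, {"dx": -0.6, "dy": -0.6, "dz": 0, "rx": 0, "ry": 0, "rz": 0.95}, {"dx": -0.63, "dy": -0.625, "dz": 0, "rx": 0, "ry": 0, "rz": 1}, {"dx": -0.63, "dy": -0.625, "dz": 0, "rx": 0, "ry": 0, "rz": 1}, {"dx": -0.63, "dy": -0.625, "dz": 0, "rx": 0, "ry": 0, "rz": 1}]' --hand 0

```text
clock: 1.1
eef_pos: [0.3113, 0.3305, 0.1989]
tcp_rot: [-0.0, 0.527, 0.85, -0.0]
contact_force: [-0.3, -0.2, 0.2]
grip_width: 0.0001
grip_force: 0.0
```

```bash
python3 go.py -0.150 0.199
```

```text
now [0.3113 0.3305 0.1989] s -0.4066364369910239 lat -0.06914550376786788 delta shares [-8.86e-01 -1.20e-03 -6.00e-04]
turn shares [-3.000e-04 -3.000e-04  3.369e-01] w 5.710796702394456e-05 t 1.1 [-0.32 -0.24  0.24]
```

Request:
play_rows --rows '[{"dx": -0.15, "dy": 0, "dz": 0, "rx": 0, "ry": 0, "rz": 0.08}, {"dx": -0.33, "dy": 0, "dz": 0, "rx": 0, "ry": 0, "rz": 0.16}, {"dx": -0.53, "dy": 0, "dz": 0, "rx": 0, "ry": 0, "rz": 0.24}, {"dx": -0.71, "dy": 0, "dz": 0, "rx": 0, "ry": 0, "rz": 0.32}, {"dx": -0.83, "dy": -0.001, "dz": 0, "rx": 0, "ry": 0, "rz": 0.337}, {"dx": -0.886, "dy": -0.001, "dz": 0, "rx": 0, "ry": 0, "rz": 0.337}, {"dx": -0.886, "dy": -0.001, "dz": 0, "rx": 0, "ry": 0, "rz": 0.337}, {"dx": -0.886, "dy": -0.001, "dz": 0, "rx": 0, "ry": 0, "rz": 0.337}]'

```text
clock: 2.1
eef_pos: [0.4285, 0.0924, 0.199]
tcp_rot: [-0.0, 0.635, 0.773, 0.0]
contact_force: [-0.2, 0.7, 1.0]
grip_width: 0.0001
grip_force: 0.0
```

```bash
python3 go.py -0.150 0.077; python3 -c "
from h import *
im,d=grab('scene','s1'); cv2.imwrite('pics/s1c.png',cv2.cvtColor(cv2.resize(im[60:290,190:420],None,fx=2.5,fy=2.5),4))"
```

```text
now [0.4285 0.0924 0.199 ] s -0.1503044604940438 lat -0.0003099075919636464 delta shares [-0.0012  0.0011  0.4067]
turn shares [-0.0002 -0.0006 -0.0005] w 5.772105740441848e-05 t 2.1 [-0.2   0.68  1.05]
```

View pics/s1c.png

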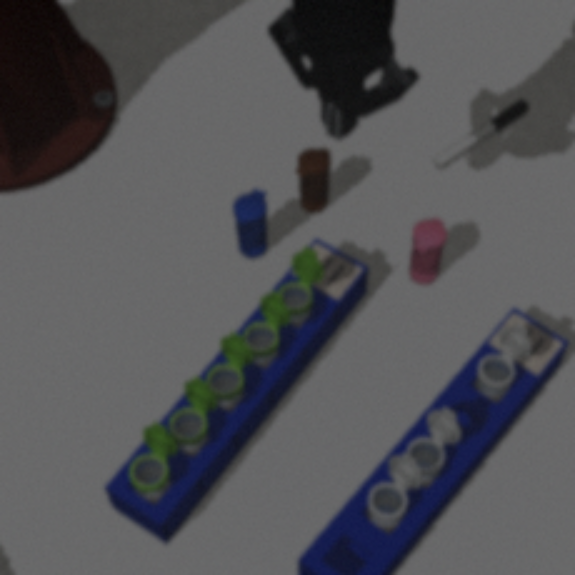

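The scene crop shows the shut fingers above the card end, wide side across the row, with all lids still open. I'll descend to 77 mm.

Request:
play_rows --rows '[{"dx": 0, "dy": 0, "dz": 0.12, "rx": 0, "ry": 0, "rz": 0}, {"dx": 0, "dy": 0, "dz": 0.24, "rx": 0, "ry": 0, "rz": 0}, {"dx": 0, "dy": 0.001, "dz": 0.34, "rx": 0, "ry": 0, "rz": 0}, {"dx": 0, "dy": 0.001, "dz": 0.39, "rx": 0, "ry": 0, "rz": 0}, {"dx": 0, "dy": 0.001, "dz": 0.407, "rx": 0, "ry": 0, "rz": 0}, {"dx": 0, "dy": 0.001, "dz": 0.407, "rx": 0, "ry": 0, "rz": 0}, {"dx": 0, "dy": 0.001, "dz": 0.407, "rx": 0, "ry": 0, "rz": 0}]'

```text
clock: 3.02
eef_pos: [0.4299, 0.0912, 0.078]
tcp_rot: [0.001, 0.636, 0.772, 0.001]
contact_force: [-0.1, 0.8, 0.2]
grip_width: 0.0004
grip_force: 0.0
```

```bash
python3 go.py 0.185 0.077; python3 -c "
from h import *
im,d=grab('top','t1'); W=pts('top',d); m=(W[...,1]>.06)&(W[...,1]<.13)&(W[...,0]>.38)&(W[...,0]<.5)&(W[...,2]>.06)&(W[...,2]<.1);print(np.sort(W[m][:,2])[:10])
im,d=grab('scene','s2'); W=pts('scene',d); m=(abs(W[...,1]-.092)<.02)&(abs(W[...,0]-.429)<.025)&(W[...,2]>.055)&(W[...,2]<.12);print(np.sort(W[m][:,2])[:20])
cv2.imwrite('pics/s2c.png',cv2.cvtColor(cv2.resize(im[60:290,190:420],None,fx=2.5,fy=2.5),4))"
```

```text
now [0.4299 0.0912 0.078 ] s -0.14885701886614838 lat 0.0008371802119428139 delta shares [-1.1129e+00 -3.0000e-04  3.8000e-03]
turn shares [ 0.0021  0.0005 -0.0028] w 0.0004441552573741129 t 3.025 [-0.14  0.81  0.17]
[]
[0.11114551 0.11160237 0.11426626 0.11578776 0.11579377 0.11596047
 0.11672273 0.11729457 0.1176462  0.11781713 0.1178771  0.11833001
 0.1183826  0.11931451 0.11938149]
```

View pics/s2c.png

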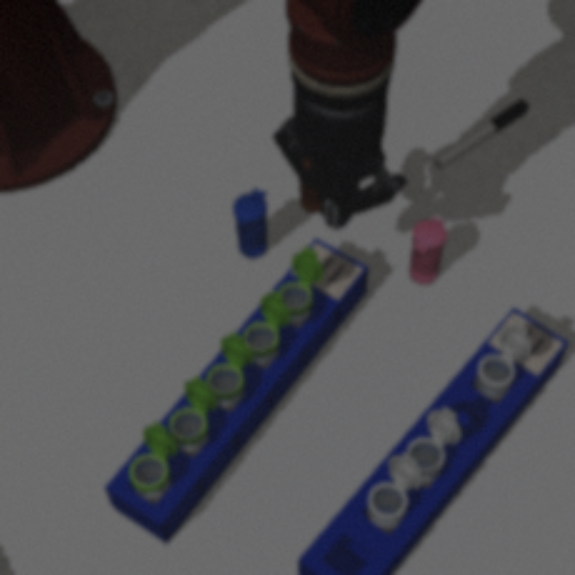

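```bash
python3 -c "
from h import *
c,V=cal('scene'); z=np.load('/tmp/scene.npz'); W=pts('scene',z['d'])
p=V@np.array([.43,.0915,.0775,1]); print(p[0]/p[2]*c['fx']+c['cx'],p[1]/p[2]*c['fy']+c['cy'])
for v in range(138,160,2): print(v,[tuple((W[v,u]*1000).astype(int)) for u in range(318,332,3)])
im=cv2.resize(z['im'][110:190,280:370],None,fx=6.5,fy=6.5); cv2.imwrite('pics/tip.png',cv2.convertScaleAbs(cv2.cvtColor(im,4),alpha=2.5))
"; python3 go.py .185 .077
```

```text
324.0620875828824 156.52547205566185
138 [(np.int64(423), np.int64(77), np.int64(154)), (np.int64(429), np.int64(79), np.int64(157)), (np.int64(437), np.int64(80), np.int64(163)), (np.int64(445), np.int64(82), np.int64(169)), (np.int64(447), np.int64(89), np.int64(165))]
140 [(np.int64(416), np.int64(83), np.int64(135)), (np.int64(429), np.int64(80), np.int64(149)), (np.int64(438), np.int64(80), np.int64(157)), (np.int64(444), np.int64(83), np.int64(160)), (np.int64(449), np.int64(88), np.int64(160))]
142 [(np.int64(417), np.int64(83), np.int64(128)), (np.int64(428), np.int64(81), np.int64(140)), (np.int64(437), np.int64(81), np.int64(148)), (np.int64(441), np.int64(87), np.int64(146)), (np.int64(453), np.int64(84), np.int64(160))]
144 [(np.int64(418), np.int64(82), np.int64(122)), (np.int64(429), np.int64(80), np.int64(134)), (np.int64(436), np.int64(82), np.int64(140)), (np.int64(441), np.int64(87), np.int64(140)), (np.int64(440), np.int64(98), np.int64(128))]
146 [(np.int64(355), np.int64(145), np.int64(0)), (np.int64(430), np.int64(79), np.int64(129)), (np.int64(437), np.int64(82
[... 1019 characters left out ...]
64(149), np.int64(0))]
156 [(np.int64(402), np.int64(98), np.int64(45)), (np.int64(385), np.int64(127), np.int64(1)), (np.int64(389), np.int64(133), np.int64(0)), (np.int64(395), np.int64(139), np.int64(0)), (np.int64(398), np.int64(147), np.int64(-3))]
158 [(np.int64(408), np.int64(93), np.int64(48)), (np.int64(411), np.int64(100), np.int64(44)), (np.int64(394), np.int64(128), np.int64(1)), (np.int64(400), np.int64(134), np.int64(1)), (np.int64(404), np.int64(140), np.int64(0))]
now [0.4298 0.0911 0.0777] s -0.148822901443946 lat 0.0006808472606811243 delta shares [-1.1127e+00  4.0000e-04  2.8000e-03]
turn shares [ 0.0017  0.0003 -0.0031] w 0.00015157336781580769 t 3.125 [ 0.09  0.55 -0.01]
```

View pics/tip.png

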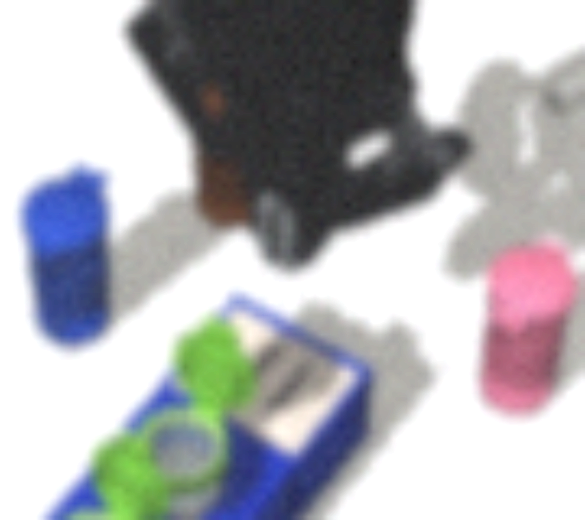

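```bash
python3 -c "
from h import *
E=np.array([.194,-.981,0]);N=np.array([.981,.194,0]);C=np.array([.458,-.055,0])
for n in('scene','top'):
    im,d=grab(n,n+'3'); W=pts(n,d); c,V=cal(n)
    L=(W-C); s=L@E; l=L@N
    for zz in np.arange(.06,.2,.01):
        m=(d>0)&(W[...,2]>=zz)&(W[...,2]<zz+.01)&(abs(s+.149)<.05)&(abs(l)<.1)&(s<-.125)
        if m.sum(): print(n,round(zz,2),m.sum(),'s',s[m].min().round(3),s[m].max().round(3),'l',l[m].min().round(3),l[m].max().round(3))
    for p in([.43,.091,.0777],[.432,.080,.0777],[.432,.080,.112]):
        q=V@np.r_[p,1]; print(p,(q[:2]/q[2]*[c['fx'],c['fy']]+[c['cx'],c['cy']]).round(1))
print(env.read_state()['eef_pos'],env.read_state()['grip_width'],env.read_state()['joints'])
c,V=cal('scene'); q=V@np.array([.4285,.0924,.199,1]); print('s1',(q[:2]/q[2]*c['fx']+[c['cx'],c['cy']]).round(1))
"
```

```text
scene 0.06 73 s -0.199 -0.126 l -0.1 0.073
scene 0.07 44 s -0.158 -0.129 l -0.1 -0.082
scene 0.11 16 s -0.145 -0.137 l -0.013 0.011
scene 0.12 30 s -0.154 -0.137 l -0.013 0.014
scene 0.13 35 s -0.152 -0.137 l -0.013 0.014
scene 0.14 25 s -0.145 -0.138 l -0.013 0.014
scene 0.15 50 s -0.152 -0.136 l -0.035 0.03
scene 0.16 112 s -0.162 -0.135 l -0.037 0.04
scene 0.17 78 s -0.161 -0.132 l -0.048 0.047
scene 0.18 114 s -0.151 -0.131 l -0.055 0.055
scene 0.19 133 s -0.16 -0.131 l -0.06 0.062
scene 0.2 189 s -0.163 -0.129 l -0.059 0.062
[0.43, 0.091, 0.0777] [323.9 156.6]
[0.432, 0.08, 0.0777] [321.2 159.7]
[0.432, 0.08, 0.112] [321.4 150.9]
top 0.06 16 s -0.136 -0.125 l -0.099 -0.086
top 0.07 14 s -0.137 -0.129 l -0.1 -0.086
[0.43, 0.091, 0.0777] [297.9 233.2]
[0.432, 0.08, 0.0777] [302.8 232.4]
[0.432, 0.08, 0.112] [302.1 231. ]
[0.42956859 0.09111722 0.07741754] -0.00020838896896556832 [-9.06271085e-02 -3.97197153e-01 -5.80198558e-01  1.38696869e+00
  6.13134319e-05  1.28735160e+00]
s1 [325.  122.2]
```

The visible fingertip sits about 30 mm higher than the stated TCP: depth gives z≈0.11, and both pictures agree. Sweeping at the reported 77 mm is safe either way, so I'll test it on lid 1 only.

Request:
play_rows --rows '[{"dx": -0.025, "dy": 0, "dz": 0, "rx": 0, "ry": 0, "rz": 0}, {"dx": -0.05, "dy": 0, "dz": 0, "rx": 0, "ry": 0, "rz": 0}, {"dx": -0.075, "dy": 0, "dz": 0, "rx": 0, "ry": 0, "rz": 0}, {"dx": -0.1, "dy": 0, "dz": 0, "rx": 0, "ry": 0, "rz": 0}, {"dx": -0.125, "dy": 0, "dz": 0, "rx": 0, "ry": 0, "rz": 0}, {"dx": -0.15, "dy": 0, "dz": 0, "rx": 0, "ry": 0, "rz": 0}, {"dx": -0.175, "dy": 0, "dz": 0, "rx": 0, "ry": 0, "rz": 0}, {"dx": -0.2, "dy": 0, "dz": 0, "rx": 0, "ry": 0, "rz": 0}, {"dx": -0.22, "dy": 0, "dz": 0, "rx": 0, "ry": 0, "rz": 0}, {"dx": -0.23, "dy": 0, "dz": 0, "rx": 0, "ry": 0, "rz": 0}]'

```text
clock: 4.47
eef_pos: [0.4425, 0.0231, 0.0769]
tcp_rot: [-0.0, 0.636, 0.772, 0.0]
contact_force: [0.6, 0.3, 0.5]
grip_width: 0.0001
grip_force: 0.0
```

```bash
python3 go.py .185 .077; python3 -c "
from h import *
im,d=grab('scene','s4')
im=cv2.resize(im[130:220,250:350],None,fx=6,fy=6); cv2.imwrite('pics/s4c.png',cv2.convertScaleAbs(cv2.cvtColor(im,4),alpha=2))"
```

```text
now [0.4425 0.0231 0.0769] s -0.07961273612181477 lat -5.9113543347935615e-05 delta shares [-8.82e-01  2.50e-03 -5.00e-04]
turn shares [ 0.     -0.0001 -0.0033] w 5.354150972985307e-05 t 4.475 [0.57 0.27 0.46]
```

View pics/s4c.png

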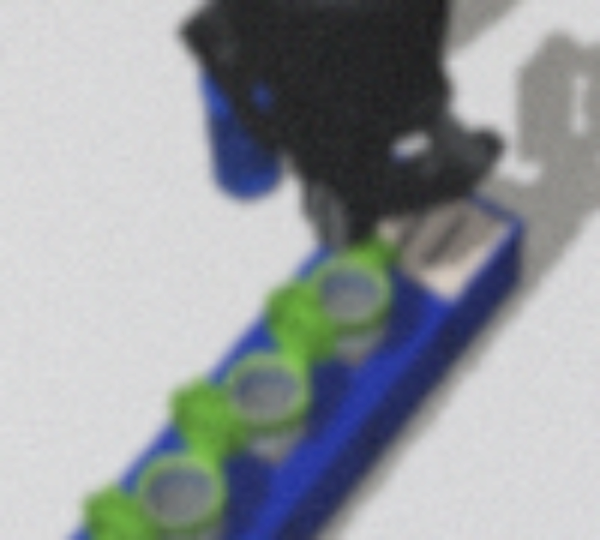

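Lid 1 is still open: vial 1's mouth at (350,290) in the crop is uncovered and the fingertip is visibly above it. So the true tip is higher than the reported TCP. I'll find the offset exactly by touching bare table between the pink look-alike and the marker.

Request:
play_rows --rows '[{"dx": -0.23, "dy": 0, "dz": -0.1, "rx": 0, "ry": 0, "rz": 0}, {"dx": -0.23, "dy": 0, "dz": -0.23, "rx": 0, "ry": 0, "rz": 0}, {"dx": -0.23, "dy": 0, "dz": -0.33, "rx": 0, "ry": 0, "rz": 0}, {"dx": -0.1, "dy": 0, "dz": -0.33, "rx": 0, "ry": 0, "rz": 0}, {"dx": 0.08, "dy": 0, "dz": -0.33, "rx": 0, "ry": 0, "rz": 0}, {"dx": 0.26, "dy": 0, "dz": -0.33, "rx": 0, "ry": 0, "rz": 0}, {"dx": 0.4, "dy": 0, "dz": -0.33, "rx": 0, "ry": 0, "rz": 0}, {"dx": 0.46, "dy": 0, "dz": -0.33, "rx": 0, "ry": 0, "rz": 0}, {"dx": 0.46, "dy": 0, "dz": -0.33, "rx": 0, "ry": 0, "rz": 0}, {"dx": 0.46, "dy": 0, "dz": -0.33, "rx": 0, "ry": 0, "rz": 0}]'

```text
clock: 5.78
eef_pos: [0.4161, 0.1584, 0.1759]
tcp_rot: [0.0, 0.636, 0.772, -0.0]
contact_force: [0.7, 0.0, 0.3]
grip_width: 0.0001
grip_force: 0.0
```

```bash
python3 go.py -.286 .04
cat > chk.py <<'E'
from h import *
E=np.array([.194,-.981,0]);N=np.array([.981,.194,0]);C=np.array([.458,-.055,0])
z0=env.read_state()['eef_pos']; s0=(z0-C)@E; l0=(z0-C)@N
im,d=grab('scene','s5'); W=pts('scene',d); L=W-C; s=L@E; l=L@N
m=(d>0)&(abs(s-s0)<.02)&(abs(l-l0)<.012)&(W[...,2]>.02)
print('tip lowest',np.sort(W[m][:,2])[:8].round(4),'reported',z0[2])
# green lids state, by vial cell
hsv=cv2.cvtColor(im,cv2.COLOR_RGB2HSV); g=(cv2.inRange(hsv,(40,80,30),(85,255,255))>0)&(d>0)
for i in range(5):
    c=-.081+.054*i; k=g&(abs(l)<.04)&(s>c-.042)&(s<c+.012)
    print(i+1,'green n',k.sum(),'zmax',np.percentile(W[k][:,2],97).round(3),'smin',(s[k].min()-c).round(3))
im,d=grab('top','t5'); W=pts('top',d); L=W-C; s=L@E; l=L@N
m=(d>0)&(W[...,2]>.040)&(W[...,2]<.052)&(abs(s)<.18)&(abs(l)<.05)
if m.sum(): print('rack',cv2.minAreaRect(W[m][:,:2].astype(np.float32)*1000))
E
python3 chk.py
```

```text
now [0.4161 0.1584 0.1759] s -0.2175140277996524 lat 0.00030375520584229737 delta shares [ 0.2283 -0.0016  0.4529]
turn shares [-0.      0.0002 -0.003 ] w 0.00011501428101556364 t 5.775 [0.66 0.02 0.35]
tip lowest [0.2079 0.2091 0.2102 0.2111 0.2121 0.2122 0.2127 0.2133] reported 0.17587009298316783
1 green n 67 zmax 0.109 smin -0.027
2 green n 144 zmax 0.108 smin -0.041
3 green n 151 zmax 0.108 smin -0.04
4 green n 148 zmax 0.108 smin -0.042
5 green n 168 zmax 0.109 smin -0.041
rack ((458.4012145996094, -55.14323425292969), (62.261940002441406, 324.4899597167969), 11.133162498474121)
```

Request:
play_rows --rows '[{"dx": 0.1, "dy": 0, "dz": 0, "rx": 0, "ry": 0, "rz": 0}, {"dx": 0.22, "dy": 0, "dz": 0, "rx": 0, "ry": 0, "rz": 0}, {"dx": 0.228, "dy": 0, "dz": 0.12, "rx": 0, "ry": 0, "rz": 0}, {"dx": 0.228, "dy": 0, "dz": 0.27, "rx": 0, "ry": 0, "rz": 0}, {"dx": 0.228, "dy": 0, "dz": 0.42, "rx": 0, "ry": 0, "rz": 0}, {"dx": 0.228, "dy": 0, "dz": 0.53, "rx": 0, "ry": 0, "rz": 0}, {"dx": 0.228, "dy": 0, "dz": 0.58, "rx": 0, "ry": 0, "rz": 0}, {"dx": 0.228, "dy": 0, "dz": 0.6, "rx": 0, "ry": 0, "rz": 0}, {"dx": 0.228, "dy": 0, "dz": 0.6, "rx": 0, "ry": 0, "rz": 0}]'

```text
clock: 7.0
eef_pos: [0.4036, 0.226, -0.0033]
tcp_rot: [0.0, 0.636, 0.772, 0.0]
contact_force: [0.2, 0.4, 0.3]
grip_width: -0.0001
grip_force: 0.0
```

```bash
python3 chk.py; python3 go.py -.286 -.035
```

```text
tip lowest [0.0303 0.0306 0.0333 0.034  0.0343 0.0347 0.0355 0.0364] reported -0.003276656783348035
1 green n 69 zmax 0.107 smin -0.027
2 green n 146 zmax 0.107 smin -0.042
3 green n 152 zmax 0.108 smin -0.041
4 green n 151 zmax 0.108 smin -0.042
5 green n 169 zmax 0.107 smin -0.041
rack ((458.3575134277344, -55.01708984375), (62.376060485839844, 324.4369201660156), 11.223471641540527)
now [ 0.4039  0.2262 -0.0028] s -0.28638451586286795 lat 0.0015042459546879966 delta shares [-0.0013 -0.0052  0.1074]
turn shares [ 0.0025 -0.0002 -0.0031] w -0.00018442210153993947 t 7.1 [-0.48 -0.64 -0.6 ]
```

Confirmed: the TCP reads below zero with no contact. I'll creep down to touch.

Request:
play_rows --rows '[{"dx": 0, "dy": 0, "dz": 0.03, "rx": 0, "ry": 0, "rz": 0}, {"dx": 0, "dy": 0, "dz": 0.06, "rx": 0, "ry": 0, "rz": 0}, {"dx": 0, "dy": 0, "dz": 0.08, "rx": 0, "ry": 0, "rz": 0}, {"dx": 0, "dy": 0, "dz": 0.085, "rx": 0, "ry": 0, "rz": 0}, {"dx": 0, "dy": 0, "dz": 0.085, "rx": 0, "ry": 0, "rz": 0}]'

```text
clock: 7.72
eef_pos: [0.4028, 0.2261, -0.0297]
tcp_rot: [-0.0, 0.636, 0.772, -0.0]
contact_force: [-0.1, -0.3, -0.4]
grip_width: 0.0003
grip_force: 0.0
```

Request:
play_rows --rows '[{"dx": 0, "dy": 0, "dz": 0.004, "rx": 0, "ry": 0, "rz": 0}, {"dx": 0, "dy": 0, "dz": 0.004, "rx": 0, "ry": 0, "rz": 0}]'

```text
clock: 7.98
eef_pos: [0.403, 0.2261, -0.0307]
tcp_rot: [0.0, 0.636, 0.772, 0.0]
contact_force: [-0.4, -0.5, -0.2]
grip_width: 0.0
grip_force: 0.0
```

Request:
play_rows --rows '[{"dx": 0, "dy": 0, "dz": 0.003, "rx": 0, "ry": 0, "rz": 0}, {"dx": 0, "dy": 0, "dz": 0.003, "rx": 0, "ry": 0, "rz": 0}]'

```text
clock: 8.22
eef_pos: [0.4028, 0.2261, -0.0317]
tcp_rot: [-0.0, 0.636, 0.772, 0.0]
contact_force: [-0.1, 0.3, -0.9]
grip_width: 0.0001
grip_force: 0.0
```

Request:
play_rows --rows '[{"dx": 0, "dy": 0, "dz": 0.003, "rx": 0, "ry": 0, "rz": 0}, {"dx": 0, "dy": 0, "dz": 0.003, "rx": 0, "ry": 0, "rz": 0}]'

```text
clock: 8.48
eef_pos: [0.403, 0.2261, -0.0322]
tcp_rot: [0.0, 0.636, 0.772, 0.0]
contact_force: [-1.8, -0.1, 4.7]
grip_width: 0.0002
grip_force: 2.4
```

Contact at a reported z of -0.032, so the true tip height is the reported z plus 32 mm. For a pass at 77 mm I need a reported z of 0.045.

Request:
play_rows --rows '[{"dx": 0, "dy": 0, "dz": -0.1, "rx": 0, "ry": 0, "rz": 0}, {"dx": 0, "dy": 0, "dz": -0.25, "rx": 0, "ry": 0, "rz": 0}, {"dx": 0, "dy": 0, "dz": -0.4, "rx": 0, "ry": 0, "rz": 0}, {"dx": 0, "dy": 0, "dz": -0.45, "rx": 0, "ry": 0, "rz": 0}, {"dx": -0.12, "dy": 0, "dz": -0.45, "rx": 0, "ry": 0, "rz": 0}, {"dx": -0.27, "dy": 0, "dz": -0.45, "rx": 0, "ry": 0, "rz": 0}, {"dx": -0.4, "dy": 0, "dz": -0.4, "rx": 0, "ry": 0, "rz": 0}, {"dx": -0.453, "dy": 0, "dz": -0.32, "rx": 0, "ry": 0, "rz": 0}, {"dx": -0.453, "dy": 0, "dz": -0.28, "rx": 0, "ry": 0, "rz": 0}, {"dx": -0.453, "dy": 0, "dz": -0.28, "rx": 0, "ry": 0, "rz": 0}]'

```text
clock: 9.72
eef_pos: [0.4279, 0.0932, 0.0504]
tcp_rot: [-0.001, 0.636, 0.772, -0.0]
contact_force: [0.2, -0.3, 0.6]
grip_width: -0.0003
grip_force: 0.0
```

```bash
python3 go.py -.150 .045; python3 chk.py
```

```text
now [0.4279 0.0932 0.0504] s -0.15124801844021518 lat -0.0007858698774593914 delta shares [-0.0042  0.0027  0.0178]
turn shares [-0.0026 -0.0011 -0.0028] w -0.00025063845048504144 t 9.725 [ 0.17 -0.28  0.61]
tip lowest [0.0434 0.0434 0.0438 0.0439 0.0439 0.0441 0.0444 0.0446] reported 0.05035073675863383
1 green n 71 zmax 0.106 smin -0.027
2 green n 143 zmax 0.109 smin -0.041
3 green n 153 zmax 0.107 smin -0.04
4 green n 148 zmax 0.107 smin -0.041
5 green n 163 zmax 0.106 smin -0.041
rack ((462.6159973144531, -76.41487121582031), (62.42744445800781, 279.65740966796875), 11.156621932983398)
```

Request:
play_rows --rows '[{"dx": 0, "dy": 0.002, "dz": 0.018, "rx": 0, "ry": 0, "rz": 0}, {"dx": 0, "dy": 0.002, "dz": 0.018, "rx": 0, "ry": 0, "rz": 0}, {"dx": 0, "dy": 0.002, "dz": 0.018, "rx": 0, "ry": 0, "rz": 0}, {"dx": 0, "dy": 0.002, "dz": 0.018, "rx": 0, "ry": 0, "rz": 0}]'

```text
clock: 10.32
eef_pos: [0.4297, 0.0928, 0.0462]
tcp_rot: [0.0, 0.636, 0.772, 0.0]
contact_force: [-0.9, -0.0, -0.0]
grip_width: 0.0
grip_force: 0.0
```

```bash
python3 go.py .185 .045
```

```text
now [0.4297 0.0928 0.0462] s -0.15051204553331143 lat 0.0008671071045318508 delta shares [-1.1184e+00 -4.0000e-04  4.1000e-03]
turn shares [ 0.0005  0.     -0.0028] w 7.672744783686181e-06 t 10.325 [-0.93 -0.04 -0.01]
```

Request:
play_rows --rows '[{"dx": -0.01, "dy": 0, "dz": 0.003, "rx": 0, "ry": 0, "rz": 0}, {"dx": -0.035, "dy": 0, "dz": 0.004, "rx": 0, "ry": 0, "rz": 0}, {"dx": -0.06, "dy": 0, "dz": 0.004, "rx": 0, "ry": 0, "rz": 0}, {"dx": -0.085, "dy": 0, "dz": 0.004, "rx": 0, "ry": 0, "rz": 0}, {"dx": -0.11, "dy": 0, "dz": 0.004, "rx": 0, "ry": 0, "rz": 0}, {"dx": -0.135, "dy": 0, "dz": 0.004, "rx": 0, "ry": 0, "rz": 0}, {"dx": -0.16, "dy": 0, "dz": 0.004, "rx": 0, "ry": 0, "rz": 0}, {"dx": -0.185, "dy": 0, "dz": 0.004, "rx": 0, "ry": 0, "rz": 0}, {"dx": -0.21, "dy": 0, "dz": 0.004, "rx": 0, "ry": 0, "rz": 0}, {"dx": -0.23, "dy": 0, "dz": 0.004, "rx": 0, "ry": 0, "rz": 0}]'

```text
clock: 11.58
eef_pos: [0.4428, 0.0246, 0.0448]
tcp_rot: [0.0, 0.636, 0.772, 0.0]
contact_force: [0.8, 0.3, -0.5]
grip_width: 0.0006
grip_force: 0.1
```

```bash
python3 go.py .185 .045; python3 chk.py;  python3 -c "
from h import *
im,d=grab('scene','s6')
im=cv2.resize(im[130:270,230:370],None,fx=4.2,fy=4.2); cv2.imwrite('pics/s6c.png',cv2.convertScaleAbs(cv2.cvtColor(im,4),alpha=2))"
```

```text
now [0.4428 0.0246 0.0448] s -0.08099615516999553 lat 0.0005619068453283187 delta shares [-8.867e-01  3.000e-04 -7.000e-04]
turn shares [ 0.0001 -0.     -0.0032] w 0.0005635881162986527 t 11.575 [ 0.8   0.26 -0.49]
tip lowest [0.0395 0.0398 0.0411 0.0417 0.0423 0.0424 0.0432 0.0441] reported 0.044791092005342495
1 green n 68 zmax 0.087 smin -0.011
2 green n 154 zmax 0.107 smin -0.041
3 green n 150 zmax 0.107 smin -0.041
4 green n 151 zmax 0.109 smin -0.042
5 green n 166 zmax 0.107 smin -0.042
rack ((476.02294921875, -144.4549102783203), (62.35346984863281, 142.17726135253906), 11.151543617248535)
```

View pics/s6c.png

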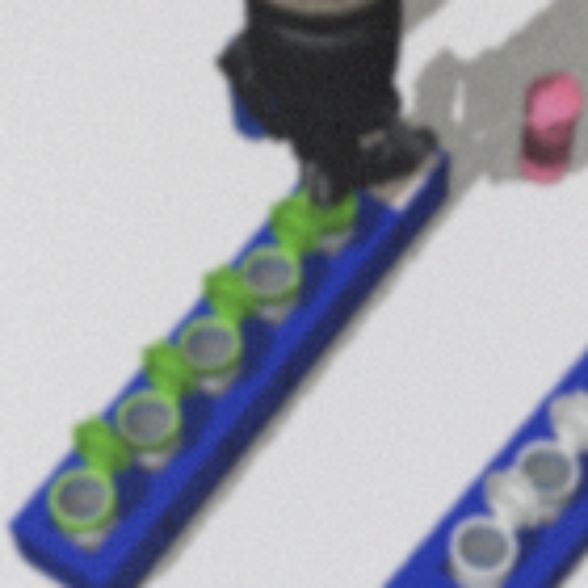

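Lid 1 is now folded down over its vial at (335,215) in the crop, and the rack has not moved. I'll continue along the row.

Request:
play_rows --rows '[{"dx": -0.025, "dy": 0, "dz": 0, "rx": 0, "ry": 0, "rz": 0}, {"dx": -0.05, "dy": 0, "dz": 0, "rx": 0, "ry": 0, "rz": 0}, {"dx": -0.075, "dy": 0, "dz": 0, "rx": 0, "ry": 0, "rz": 0}, {"dx": -0.1, "dy": 0, "dz": 0, "rx": 0, "ry": 0, "rz": 0}, {"dx": -0.125, "dy": 0, "dz": 0, "rx": 0, "ry": 0, "rz": 0}, {"dx": -0.15, "dy": 0, "dz": 0, "rx": 0, "ry": 0, "rz": 0}, {"dx": -0.175, "dy": 0, "dz": 0, "rx": 0, "ry": 0, "rz": 0}, {"dx": -0.2, "dy": 0, "dz": 0, "rx": 0, "ry": 0, "rz": 0}, {"dx": -0.225, "dy": 0, "dz": 0, "rx": 0, "ry": 0, "rz": 0}, {"dx": -0.25, "dy": 0, "dz": 0, "rx": 0, "ry": 0, "rz": 0}]'

```text
clock: 12.98
eef_pos: [0.4572, -0.049, 0.0448]
tcp_rot: [-0.0, 0.636, 0.772, 0.0]
contact_force: [0.2, 2.0, 0.9]
grip_width: -0.0001
grip_force: 0.5
```

```bash
python3 go.py .185 .045; python3 chk.py
```

```text
now [ 0.4572 -0.049   0.0448] s -0.00604911446605502 lat 0.0004122516507826787 delta shares [-6.368e-01  1.000e-04 -8.000e-04]
turn shares [ 0.0002 -0.0002 -0.003 ] w -0.00011653966641092842 t 12.975 [0.24 2.05 0.91]
tip lowest [0.0317 0.0391 0.0392 0.0412 0.042  0.0421 0.0424 0.0428] reported 0.044792951435656016
1 green n 111 zmax 0.078 smin -0.019
2 green n 24 zmax 0.189 smin -0.042
3 green n 131 zmax 0.111 smin -0.042
4 green n 149 zmax 0.108 smin -0.041
5 green n 167 zmax 0.108 smin -0.04
rack ((436.62884521484375, 55.86323165893555), (62.2579231262207, 98.57564544677734), 11.47796630859375)
```

Request:
play_rows --rows '[{"dx": -0.025, "dy": 0, "dz": 0, "rx": 0, "ry": 0, "rz": 0}, {"dx": -0.05, "dy": 0, "dz": 0, "rx": 0, "ry": 0, "rz": 0}, {"dx": -0.075, "dy": 0, "dz": 0, "rx": 0, "ry": 0, "rz": 0}, {"dx": -0.1, "dy": 0, "dz": 0, "rx": 0, "ry": 0, "rz": 0}, {"dx": -0.125, "dy": 0, "dz": 0, "rx": 0, "ry": 0, "rz": 0}, {"dx": -0.15, "dy": 0, "dz": 0, "rx": 0, "ry": 0, "rz": 0}, {"dx": -0.175, "dy": 0, "dz": 0, "rx": 0, "ry": 0, "rz": 0}, {"dx": -0.2, "dy": 0, "dz": 0, "rx": 0, "ry": 0, "rz": 0}, {"dx": -0.225, "dy": 0, "dz": 0, "rx": 0, "ry": 0, "rz": 0}, {"dx": -0.25, "dy": 0, "dz": 0, "rx": 0, "ry": 0, "rz": 0}]'

```text
clock: 14.32
eef_pos: [0.4716, -0.1227, 0.0448]
tcp_rot: [0.0, 0.636, 0.772, 0.0]
contact_force: [0.9, 1.0, 0.7]
grip_width: -0.0001
grip_force: 0.2
```

```bash
python3 go.py .185 .045; python3 chk.py
```

```text
now [ 0.4716 -0.1227  0.0448] s 0.06906337882975554 lat 0.0002313952259418075 delta shares [-3.865e-01  1.000e-04 -6.000e-04]
turn shares [ 0.0001  0.0001 -0.0029] w -0.00012156888053549055 t 14.325 [0.86 0.96 0.71]
tip lowest [0.0418 0.0426 0.0429 0.043  0.0436 0.0438 0.0441 0.0443] reported 0.044815123130586006
1 green n 127 zmax 0.079 smin -0.018
2 green n 172 zmax 0.078 smin -0.042
3 green n 61 zmax 0.077 smin -0.042
4 green n 125 zmax 0.08 smin -0.013
5 green n 188 zmax 0.107 smin -0.042
rack ((448.5653991699219, -5.7729644775390625), (62.255985260009766, 223.98648071289062), 11.128568649291992)
```

Request:
play_rows --rows '[{"dx": -0.025, "dy": 0, "dz": 0, "rx": 0, "ry": 0, "rz": 0}, {"dx": -0.05, "dy": 0, "dz": 0, "rx": 0, "ry": 0, "rz": 0}, {"dx": -0.075, "dy": 0, "dz": 0, "rx": 0, "ry": 0, "rz": 0}, {"dx": -0.1, "dy": 0, "dz": 0, "rx": 0, "ry": 0, "rz": 0}, {"dx": -0.125, "dy": 0, "dz": 0, "rx": 0, "ry": 0, "rz": 0}, {"dx": -0.15, "dy": 0, "dz": 0, "rx": 0, "ry": 0, "rz": 0}, {"dx": -0.175, "dy": 0, "dz": 0, "rx": 0, "ry": 0, "rz": 0}, {"dx": -0.2, "dy": 0, "dz": 0, "rx": 0, "ry": 0, "rz": 0}, {"dx": -0.225, "dy": 0, "dz": 0, "rx": 0, "ry": 0, "rz": 0}, {"dx": -0.25, "dy": 0, "dz": 0, "rx": 0, "ry": 0, "rz": 0}]'

```text
clock: 15.68
eef_pos: [0.486, -0.1963, 0.0448]
tcp_rot: [0.0, 0.636, 0.772, 0.0]
contact_force: [-0.2, -0.3, -0.7]
grip_width: 0.0001
grip_force: 0.1
```

Request:
play_rows --rows '[{"dx": -0.025, "dy": 0, "dz": 0, "rx": 0, "ry": 0, "rz": 0}, {"dx": -0.05, "dy": 0, "dz": 0, "rx": 0, "ry": 0, "rz": 0}, {"dx": -0.075, "dy": 0, "dz": 0, "rx": 0, "ry": 0, "rz": 0}, {"dx": -0.1, "dy": 0, "dz": 0, "rx": 0, "ry": 0, "rz": 0}, {"dx": -0.125, "dy": 0, "dz": 0, "rx": 0, "ry": 0, "rz": 0}, {"dx": -0.15, "dy": 0, "dz": 0, "rx": 0, "ry": 0, "rz": 0}, {"dx": -0.15, "dy": 0, "dz": -0.05, "rx": 0, "ry": 0, "rz": 0}, {"dx": -0.15, "dy": 0, "dz": -0.2, "rx": 0, "ry": 0, "rz": 0}, {"dx": -0.15, "dy": 0, "dz": -0.38, "rx": 0, "ry": 0, "rz": 0}, {"dx": -0.15, "dy": 0, "dz": -0.45, "rx": 0, "ry": 0, "rz": 0}]'

```text
clock: 16.92
eef_pos: [0.4957, -0.2406, 0.1848]
tcp_rot: [0.003, 0.636, 0.772, 0.0]
contact_force: [-0.4, 0.5, -0.2]
grip_width: -0.0001
grip_force: 0.0
```

```bash
python3 go.py .185 .045; python3 chk.py;  python3 -c "
from h import *
a=cv2.resize(cv2.imread('pics/s5.png')[110:310,180:440],None,fx=3,fy=3); cv2.imwrite('pics/s7c.png',cv2.convertScaleAbs(a,alpha=2))"
```

```text
now [ 0.4957 -0.2406  0.1848] s 0.18942345154756648 lat 0.0009513871293017617 delta shares [ 0.0166 -0.0049  0.4658]
turn shares [ 0.0045  0.0052 -0.0026] w -9.836212958433356e-05 t 16.925 [-0.41  0.53 -0.2 ]
tip lowest [0.2195 0.2206 0.2211 0.2215 0.2217 0.2221 0.2221 0.2231] reported 0.18475381766744509
1 green n 126 zmax 0.078 smin -0.019
2 green n 164 zmax 0.079 smin -0.042
3 green n 186 zmax 0.078 smin -0.042
4 green n 210 zmax 0.078 smin -0.042
5 green n 223 zmax 0.078 smin -0.042
rack ((458.2649841308594, -54.62245178222656), (62.41647720336914, 323.67431640625), 11.219547271728516)
```

View pics/s7c.png

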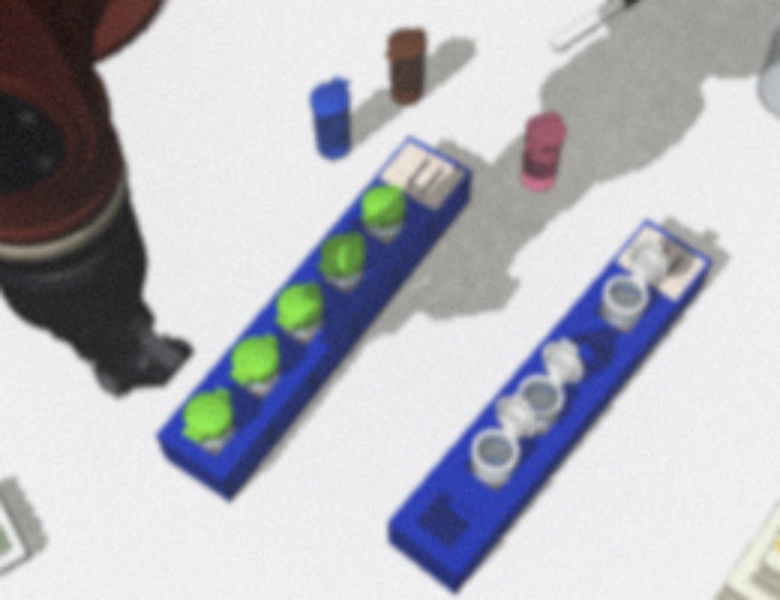

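The crop shows all five green lids down, from (383,207) to (208,415). The rack is unmoved, the white lids are still open, and the gripper is clear.

```bash
python3 -c "
from rig import env
print(env.job_done())"
```

```text
the job is handed in; nothing more can be done
None
```

All five green lids were closed in one light pass from the label-card end, the rack stayed where it was, the white-lidded vials are still open, and the job is handed in (about 17 s of the 50 s used); a first pass ran too high because the true fingertip sits 32 mm above the reported TCP, which I measured by touching the table.

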